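# Find the tight hotplate gap with a feeler gauge and flag it for rework

### The arm

A 6-joint arm with a two-finger parallel gripper is mounted at the origin on the work surface. World frame = base frame: x ahead of the robot, y to its left, z up, the work surface at z = 0. Lengths are in m, angles in rad, forces in N, time in s.
With the tool pointing down it reaches from about 0.275 to 0.825 m from the base axis. Payload 4.9 kg.
Tool frame: the origin (TCP) lies midway between the tips of the shut fingers; the grasp point (between the pads) lies 19 mm behind it; y points along the fingers, z is the direction in which the jaws open and shut, and the axes are right-handed (so a half turn about y gives the same grasp; the last joint's range is limited). The gripper opens to 85 mm and grips with 20 to 120 N. Pads are 22 mm wide; open, the fingers measure 114 mm over their backs; the gripper's body (76 mm by 85 mm) begins 54 mm behind the grasp point. The pads swing forward as they close: fully open they stand 13 mm farther back than shut.
Start: joints at [-1.346, 0.326, -0.193, 1.052, 0, 1.437], TCP at [0.193, -0.515, 0.231] pointing down, gripper open.
Joint ranges: [-2.65, 2.65], [-0.97, 1.79], [-1.3, 1.35], [-1.93, 2.1], [-1.47, 1.37], [-3.14, 3.14]. Speed limits (rad/s): [2.57, 2.57, 3.14, 3.14, 3.14, 3.14].

### API

Orientations are given as a unit quaternion [x, y, z, w].
In Python, from workcell import bot gives the robot as it stands.
- The arm moves only by the shell command python3 -m pendant 'ROWS' [OPENING]. ROWS is JSON, a list of rows, each a list of 2 entries, a list of its own where there are three numbers: the shift along the world's x, y, z scaled (see below), then the turn, a rotation vector about the world's x, y, z scaled (see below). In form: [[[x, y, z], [ax, ay, az]], ...]. A call has 1 to 12 rows; each row is the pose to reach, as a shift and turn from the pose commanded when the call began; what a row does not reach only later rows make up. The controller multiplies each number of a shift by 500 mm and each number of a turn by pi/2 rad. A row lasts 1/8 s, in which the tool goes at most 62.5 mm and 10.7 degrees, less where a joint would pass 70% of its speed; a pose out of reach is approached as far as the arm can. A call with a number of a shift or a turn outside -1 to 1 is refused whole. A call with a gripper value outside its range is refused whole. OPENING is the gripper command: -1 is fully open, 1 is shut, values between are in proportion, set as the call begins (- or left out, the last holds). The fingers move at their own pace and stop on an object; the grip force is fixed at half the most. Time passes only in rows, so rows that repeat a pose let the fingers close. It gives the time, the measured TCP pose, the force and the opening at its end, in the units of the state.
- bot.state(): the state, without advancing time (a new reading comes with each control period).
- bot.camera(name): name is "side" or "top" or "wrist"; returns the picture (420x560x3 uint8, red, green, blue); there is no depth.
- bot.get_calibration(name): a dict with "K" (3x3 intrinsics, pixels), "k1" (the pictures are not rectified: a ray, as slopes to the right and down, at radius r is drawn at 1 + k1 r^2 times it, then the intrinsics apply), "xyz" and "attitude" of the camera in the world. Camera axes: x right, y down, z forward; pixel columns grow to the right and rows downward; lengths in m; the calibration is good to about 2 mm. A picture is of the moment at which its call begins: read the wrist's pose just before it. get_calibration takes no time and is no camera call; for the wrist camera it gives the pose at the moment of the call.
- bot.hand_in(): hands the job in, once; it reports no verdict.
The state is a dict: "time": time; "qpos": joint angles; "qvel": joint speeds; "tau": joint torques, N m; "eef_pos": TCP position; "orientation": TCP orientation; "ft_force": force on the tool from outside, world axes, zero at the start; "ft_torque": the same for the moment, N m; "gripper_width": opening from 0.0 (shut) to 1.0 (fully open).
Only numpy, scipy, OpenCV 4.12 (cv2) and the standard library are available. Lean on these libraries where they do the work, as an engineer would, in place of code of your own. Each camera call takes 0.05 s, during which the arm holds its last target.

### The job

One of the three hotplate stations has a tight gap: take the orange-handled feeler gauge from its blue mat and slide its blade into the gaps, without forcing it, until you feel which one pushes back hard. Then push that station's red lever right over, away from the mouth side, leave the other two levers as they are, and stand the gauge upright on its blue mat again.

Things in the scene. Friction and masses are not known exactly. Their poses are not given: they have to be found in the camera images.
- gauge_grip (a point): Centre of the orange upright grip of the feeler gauge, a rigid loose piece of about 150 g. The grip is 36 mm long (x), 22 mm wide (y, grasp it across y from above) and stands from 5 to 65 mm above the gauge's underside, in the middle of a 50 x 50 x 5 mm steel foot; this point is 35 mm above the underside. The blade points along +x; z is up. It starts standing on the blue mat.
- gauge_tip (a point): Tip of the gauge's flat steel blade (middle of its front edge), 85 mm ahead (+x) of the grip's centre and 2.5 mm above the underside. The blade is 24 mm wide, 5 mm thick, level with the foot, and stands out 60 mm from the foot. Axes as the gauge.
- mat: Fixed blue mat, 170 (x) x 120 (y) x 4 mm, on which the gauge stands; origin at the centre of its underside, z up. It lies on the left or the right of the bench.
- unit_a: Fixed hotplate station, one of three alike; any one of them is the tight one. Origin on the table, below the housing's centre; x points into the gap, z up. Dark base plate 8 mm thick (x -65 to 65, y -53 to 97 mm); on it a steel housing (x and y -50 to 50) with aluminium hotplate, clamp bar and studs, up to 48 mm high.
- gap_a (a point): Centre of the mouth of unit_a's gap, facing the robot; x points in. 40 mm wide, 9.5 mm high (8 to 17.5 mm above the table), at x -50 in the unit (0.02 mm lower in the tight one: felt, not seen). 12 mm inside, the blade meets a black spring pad and pushes it ahead, up to 60 mm: about 1 N all the way if free, 6 N at once, growing to 9 N, if tight. The pad springs back.
- lever_a (a joint): Angle (rad) of unit_a's red-knobbed lever: 0 to 0.15 at the start, leaning to the mouth side (unit's -x); swings about the unit's y towards its +x, to a stop at 1.1; stays where left; about 1.5 N at the knob. Pivot at x 10, y 75 mm in the unit, 20 mm above the table; knob 46 mm from it; 0.55 rad from vertical at either stop.
- lever_a_tip (a point): Centre of the red ball knob (20 mm across) of unit_a's lever; the bar below it is 9 mm thick. About 59 mm above the table at either stop, 66 mm half-way.
- unit_b: Fixed hotplate station, one of three alike; any one of them is the tight one. Origin on the table, below the housing's centre; x points into the gap, z up. Dark base plate 8 mm thick (x -65 to 65, y -53 to 97 mm); on it a steel housing (x and y -50 to 50) with aluminium hotplate, clamp bar and studs, up to 48 mm high.
- gap_b (a point): Centre of the mouth of unit_b's gap, facing the robot; x points in. 40 mm wide, 9.5 mm high (8 to 17.5 mm above the table), at x -50 in the unit (0.02 mm lower in the tight one: felt, not seen). 12 mm inside, the blade meets a black spring pad and pushes it ahead, up to 60 mm: about 1 N all the way if free, 6 N at once, growing to 9 N, if tight. The pad springs back.
- lever_b (a joint): Angle (rad) of unit_b's red-knobbed lever: 0 to 0.15 at the start, leaning to the mouth side (unit's -x); swings about the unit's y towards its +x, to a stop at 1.1; stays where left; about 1.5 N at the knob. Pivot at x 10, y 75 mm in the unit, 20 mm above the table; knob 46 mm from it; 0.55 rad from vertical at either stop.
- lever_b_tip (a point): Centre of the red ball knob (20 mm across) of unit_b's lever; the bar below it is 9 mm thick. About 59 mm above the table at either stop, 66 mm half-way.
- unit_c: Fixed hotplate station, one of three alike; any one of them is the tight one. Origin on the table, below the housing's centre; x points into the gap, z up. Dark base plate 8 mm thick (x -65 to 65, y -53 to 97 mm); on it a steel housing (x and y -50 to 50) with aluminium hotplate, clamp bar and studs, up to 48 mm high.
- gap_c (a point): Centre of the mouth of unit_c's gap, facing the robot; x points in. 40 mm wide, 9.5 mm high (8 to 17.5 mm above the table), at x -50 in the unit (0.02 mm lower in the tight one: felt, not seen). 12 mm inside, the blade meets a black spring pad and pushes it ahead, up to 60 mm: about 1 N all the way if free, 6 N at once, growing to 9 N, if tight. The pad springs back.
- lever_c (a joint): Angle (rad) of unit_c's red-knobbed lever: 0 to 0.15 at the start, leaning to the mouth side (unit's -x); swings about the unit's y towards its +x, to a stop at 1.1; stays where left; about 1.5 N at the knob. Pivot at x 10, y 75 mm in the unit, 20 mm above the table; knob 46 mm from it; 0.55 rad from vertical at either stop.
- lever_c_tip (a point): Centre of the red ball knob (20 mm across) of unit_c's lever; the bar below it is 9 mm thick. About 59 mm above the table at either stop, 66 mm half-way.
There are look-alikes about, which are no part of the job. What is shaped like the part that bears gauge_grip but turquoise or white is not meant.

How it is judged:
By the outcome, as a careful person would: the job done as asked, in the order asked, and still so for the second after the job is handed in, with the robot touching nothing.
It also fails if it takes over 72 s, if anything falls off the work surface, if the arm or the gripper's body presses on something with over 40 N, if the wrist force passes 120 N, or if a joint passes its speed limit or range.

## Working session

There is one attempt and no reset: what is moved stays moved. The work goes in short steps, Python scripts to look and compute and a shell command to move; the robot and the scene stay as the last step left them, time stands still between calls to the robot, and variables do not carry over. Pictures are saved under pics/ and viewed, and the job is handed in when it is done.

```bash
ls; mkdir -p pics; python3 - <<'E'
from workcell import bot
import cv2,json
for n in("top","side","wrist"):
    c=bot.get_calibration(n);print(n,c)
    cv2.imwrite(f"pics/{n}0.png",bot.camera(n)[:,:,::-1])
print(bot.state())
E
```

```text
pics
top {'K': array([[431.2681685 ,   0.        , 279.24318404],
       [  0.        , 431.2681685 , 211.13651777],
       [  0.        ,   0.        ,   1.        ]]), 'k1': 0.032323718816112325, 'xyz': array([2.71234328e-01, 7.76588530e-04, 1.28780645e+00]), 'attitude': array([ 0.71182556, -0.70056316,  0.03593732, -0.03498768])}
side {'K': array([[445.9446464 ,   0.        , 281.85154768],
       [  0.        , 445.9446464 , 212.21621068],
       [  0.        ,   0.        ,   1.        ]]), 'k1': -0.10594628547724043, 'xyz': array([ 0.17404711, -0.85286659,  0.91145581]), 'attitude': array([ 0.91580225, -0.11591697,  0.0498329 , -0.38129539])}
wrist {'K': array([[317.39765717,   0.        , 280.29702735],
       [  0.        , 317.39765717, 204.35204393],
       [  0.        ,   0.        ,   1.        ]]), 'k1': -0.06530278251223723, 'xyz': array([ 0.25893215, -0.48958013,  0.37384725]), 'attitude': array([ 0.81385835, -0.56397591, -0.08003347,  0.11471879])}
{'time': 0.15, 'qpos': array([-1.34622344e+00,  3.26762905e-01, -1.93341087e-01,  1.05198515e+00,
       -3.68888089e-05,  1.43658222e+00]), 'qvel': array([ 8.29278151e-05, -3.81428283e-03,  3.17521175e-03,  3.50658652e-04,
       -1.04608200e-03, -2.87484810e-04]), 'tau': array([ 1.58889856e-03, -4.43703139e+01,  2.62664258e+01,  1.03575579e-02,
        1.47472850e-06,  1.73139561e-06]), 'eef_pos': array([ 0.19302271, -0.51455826,  0.23069252]), 'orientation': array([-0.12620472,  0.69621508, -0.69530303,  0.12613738]), 'ft_force': array([0.41001872, 0.87366806, 0.02995207]), 'ft_torque': array([-0.04321595,  0.02512394, -0.00204235]), 'gripper_width': 0.9997230437571002}
```

View pics/top0.png

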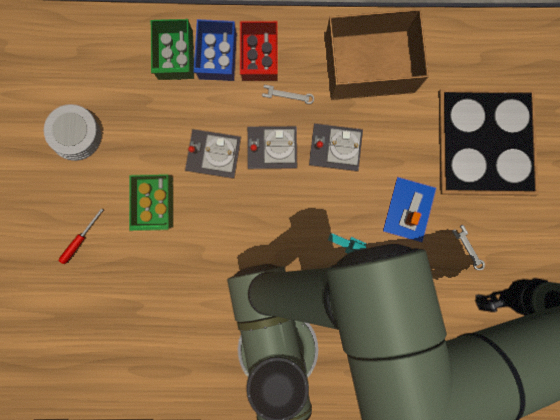

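View pics/side0.png

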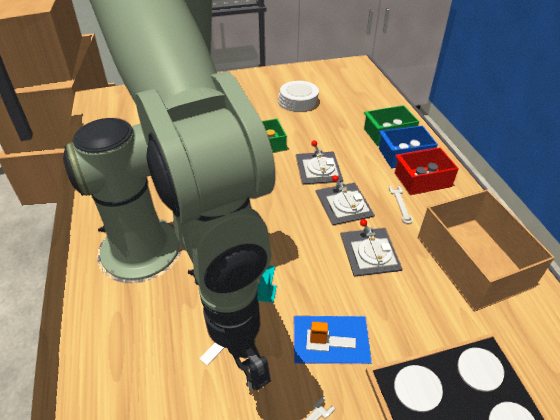

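View pics/wrist0.png

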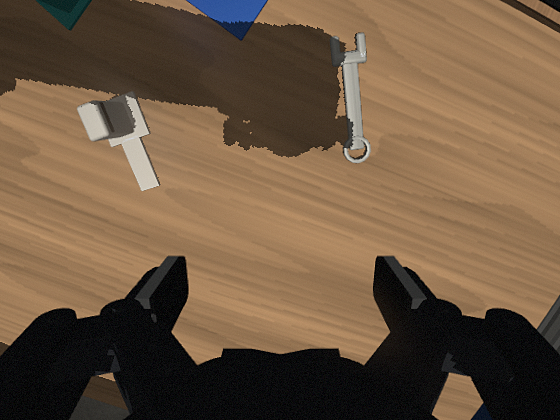

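The orange gauge stands on the blue mat, top (413,215) and side (320,333). Its look-alikes are turquoise at top (350,243) and white at wrist (110,120). I'll confirm this in enlarged crops and measure.

```bash
cat > h.py <<'E'
from workcell import bot
import numpy as np,cv2
from scipy.spatial.transform import Rotation as R
def ray(c,u,v):
    K=c["K"];d=np.array([(u-K[0,2])/K[0,0],(v-K[1,2])/K[1,1]])
    p=d.copy()
    for _ in range(20): p=d/(1+c["k1"]*(p@p))
    return R.from_quat(c["attitude"]).apply([p[0],p[1],1])
def px2w(c,u,v,z):
    d=ray(c,u,v);o=c["xyz"];return o+d*(z-o[2])/d[2]
def w2px(c,P):
    q=R.from_quat(c["attitude"]).inv().apply(np.atleast_2d(P)-c["xyz"])
    p=q[:,:2]/q[:,2:];p=p*(1+c["k1"]*(p**2).sum(1,keepdims=True))
    return p*[c["K"][0,0],c["K"][1,1]]+[c["K"][0,2],c["K"][1,2]]
E
python3 - <<'E'
import cv2,numpy as np
t=cv2.imread("pics/top0.png");s=cv2.imread("pics/side0.png")
cv2.imwrite("pics/c1.png",cv2.resize(t[115:185,180:370],None,fx=4.2,fy=4.2,interpolation=2))
a=cv2.resize(t[170:250,330:450],(600,400),interpolation=2)
cv2.imwrite("pics/c2.png",a)
cv2.imwrite("pics/c3.png",cv2.resize(s[130:370,240:410],None,fx=2.5,fy=2.5,interpolation=2))
from h import *
c=bot.get_calibration("top")
for n,u,v in[("A plate",213,153),("B",272,147),("C",336,147),("mat",409,209),("gauge",413,215)]:print(n,px2w(c,u,v,0.01).round(3))
E
```

```text
A plate [0.573 0.202 0.01 ]
B [0.594 0.025 0.01 ]
C [ 0.597 -0.168  0.01 ]
mat [ 0.412 -0.385  0.01 ]
gauge [ 0.395 -0.397  0.01 ]
```

View pics/c1.png

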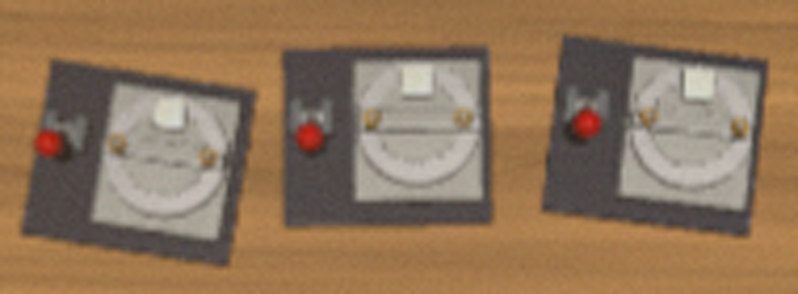

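View pics/c2.png

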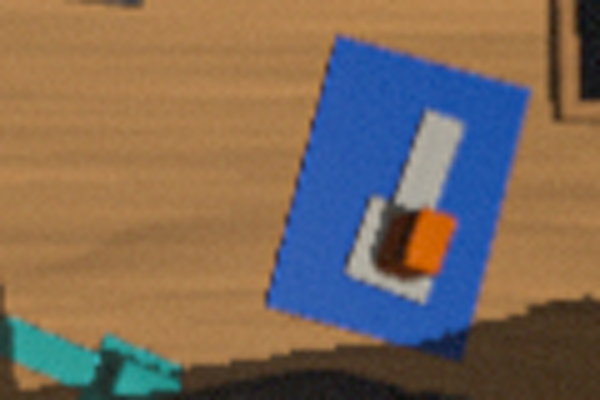

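View pics/c3.png

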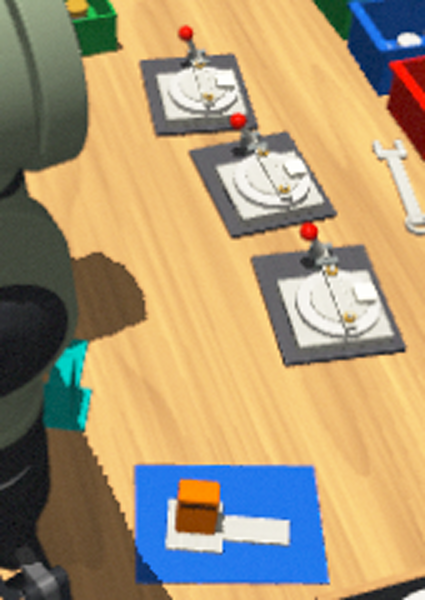

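```bash
python3 - <<'E'
from h import *
from scipy.optimize import least_squares
c=bot.get_calibration("top")
def fit(name,px,loc,z0):
    px=np.array(px,float)
    W=np.array([px2w(c,u,v,z)[:2] for (u,v),z in zip(px,np.array(loc)[:,2]+z0)])
    L=np.array(loc)[:,:2]
    A=L-L.mean(0);B=W-W.mean(0)
    th=np.arctan2((A[:,0]*B[:,1]-A[:,1]*B[:,0]).sum(),(A*B).sum())
    Rm=np.array([[np.cos(th),-np.sin(th)],[np.sin(th),np.cos(th)]])
    t=W.mean(0)-Rm@L.mean(0)
    print(name,"org",t.round(4),"yaw",np.degrees(th).round(2),"res mm",(1e3*(W-(L@Rm.T+t))).round(1).tolist())
    return t,th
f=lambda P,s,o:[((u+.5)/s-.5+o[0],(v+.5)/s-.5+o[1]) for u,v in P]
pl=[(.065,.097,.008),(.065,-.053,.008),(-.065,.097,.008),(-.065,-.053,.008)]
o=(180,115)
for n,P in dict(L=[(52,60),(256,92),(23,235),(229,265)],M=[(284,49),(489,47),(285,225),(491,221)],R=[(563,37),(768,60),(544,211),(748,235)]).items():
    fit(n,f(P,4.2,o),pl,0)
fit("mat",f([(336,36),(529,91),(268,306),(462,358)],5,(330,170)),[(.085,.06,.004),(.085,-.06,.004),(-.085,.06,.004),(-.085,-.06,.004)],0)
# gauge: blade front corners, foot rear corners, foot front-left
fit("gauge rel grip",f([(427,108),(466,124),(374,195),(347,270),(428,305)],5,(330,170)),[(.085,.012,.005),(.085,-.012,.005),(.025,.025,.005),(-.025,.025,.005),(-.025,-.025,.005)],.004)
q=R.from_quat(bot.state()["orientation"]).as_matrix();print(q.round(3))
w=bot.get_calibration("wrist");print((q.T@(w["xyz"]-bot.state()["eef_pos"])).round(3),(q.T@R.from_quat(w["attitude"]).as_matrix()).round(3))
E
```

```text
L org [0.5693 0.181 ] yaw -7.54 res mm [[-0.1, -0.1], [-1.3, 0.9], [0.4, -0.9], [0.9, 0.1]]
M org [0.596  0.0036] yaw 1.66 res mm [[-0.6, -1.1], [-1.0, 0.6], [0.3, -0.9], [1.3, 1.4]]
R org [ 0.596  -0.1895] yaw -5.91 res mm [[-0.8, -0.6], [-0.2, 0.4], [0.4, -1.4], [0.7, 1.6]]
mat org [ 0.4132 -0.3883] yaw -14.72 res mm [[-0.6, -0.2], [-1.9, 1.0], [0.4, -1.3], [2.0, 0.5]]
gauge rel grip org [ 0.3818 -0.3874] yaw -19.81 res mm [[0.5, 0.6], [-0.7, 0.2], [-0.3, 0.2], [1.8, -0.2], [-1.3, -0.7]]
[[-0.936 -0.     0.351]
 [-0.351  0.001 -0.936]
 [-0.    -1.    -0.001]]
[-0.07  -0.143 -0.   ] [[ 0.     0.961  0.277]
 [-0.001 -0.277  0.961]
 [ 1.    -0.     0.001]]
```

```bash
python3 -m pendant '[[[0.378,0.254,0],[0,0,0.8]],[[0.378,0.254,0],[0,0,0.8]],[[0.378,0.254,0],[0,0,0.8]],[[0.378,0.254,0],[0,0,0.8]],[[0.378,0.254,0],[0,0,0.8]],[[0.378,0.254,0],[0,0,0.8]],[[0.378,0.254,0],[0,0,0.8]],[[0.378,0.254,0],[0,0,0.8]]]' -1
python3 -m pendant '[[[0,0,0],[0,0,0.752]],[[0,0,0],[0,0,0.752]],[[0,0,0],[0,0,0.752]],[[0,0,0],[0,0,0.752]],[[0,0,0],[0,0,0.752]],[[0,0,0],[0,0,0.752]],[[0,0,-0.1],[0,0,0.752]],[[0,0,-0.15],[0,0,0.752]],[[0,0,-0.15],[0,0,0.752]]]'
python3 - <<'E'
from h import *
s=bot.state();print(s["qpos"].round(3),s["time"],R.from_quat(s["orientation"]).as_matrix().round(4))
for n in("top","side","wrist"): cv2.imwrite(f"pics/{n}1.png",bot.camera(n)[:,:,::-1])
a=cv2.imread("pics/side1.png")[250:400,240:440];b=cv2.imread("pics/wrist1.png")
cv2.imwrite("pics/m1.png",np.hstack([cv2.resize(a,(400,300)),cv2.resize(b,(400,300))]))
E
```

```text
time: 1.15
eef_pos: [0.3821, -0.3878, 0.231]
orientation: [-0.511, 0.489, -0.489, 0.511]
ft_force: [-0.3, -0.2, -0.1]
gripper_width: 0.998
time: 2.28
eef_pos: [0.3809, -0.3866, 0.1544]
orientation: [-0.695, 0.123, -0.121, 0.698]
ft_force: [-0.2, 0.2, 0.3]
gripper_width: 1.0
[-0.929  0.38  -0.323  0.873 -0.    -0.582] 2.275 [[ 0.9404 -0.0028  0.34  ]
 [-0.34    0.0037  0.9404]
 [-0.0039 -1.      0.0025]]
```

View pics/m1.png

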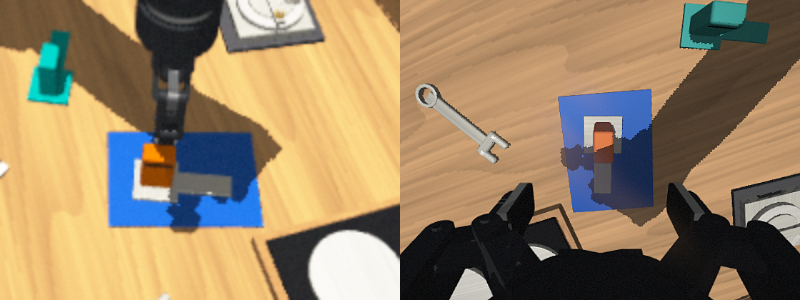

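```bash
python3 - <<'E'
from h import *
c=bot.get_calibration("wrist");im=cv2.imread("pics/wrist1.png")
def drawg(im,c,o,yaw,z):
    r=R.from_euler("z",yaw,degrees=True)
    for L,k in(([(.018,.011,.065),(.018,-.011,.065),(-.018,-.011,.065),(-.018,.011,.065)],(0,255,0)),([(.085,.012,.005),(.085,-.012,.005),(.025,-.012,.005),(.025,-.025,.005),(-.025,-.025,.005),(-.025,.025,.005),(.025,.025,.005),(.025,.012,.005)],(255,0,255))):
        p=w2px(c,r.apply(L)+[o[0],o[1],z]);cv2.polylines(im,[(p*8).round().astype(int)],True,k,1,cv2.LINE_AA,3)
drawg(im,c,(.3818,-.3874),-19.8,.004)
cv2.imwrite("pics/w1.png",cv2.resize(im[100:310,200:400],None,fx=2.8,fy=2.8,interpolation=2))
E
```

```text
(no output)
```

View pics/w1.png

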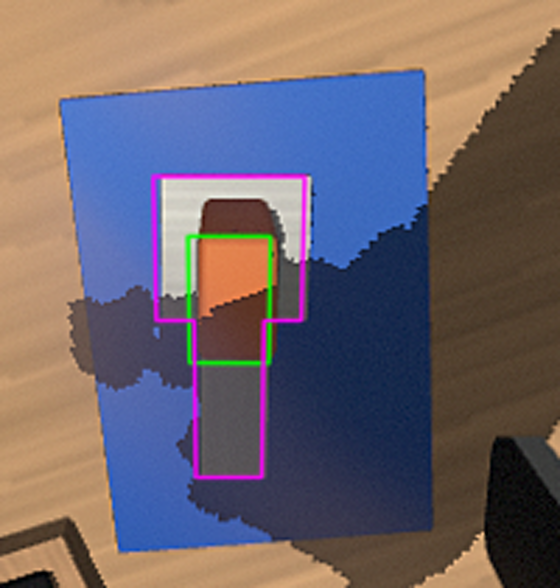

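```bash
python3 -m pendant '[[[0.002,0.002,-0.1],[0,0,0]],[[0.002,0.002,-0.18],[0,0,0]],[[0.002,0.002,-0.23],[0,0,0]],[[0.002,0.002,-0.25],[0,0,0]],[[0.002,0.002,-0.25],[0,0,0]],[[0.002,0.002,-0.25],[0,0,0]]]' -1
python3 -m pendant '[[[0,0,0],[0,0,0]],[[0,0,0],[0,0,0]],[[0,0,0],[0,0,0]],[[0,0,0],[0,0,0]],[[0,0,0],[0,0,0]],[[0,0,0],[0,0,0]],[[0,0,0],[0,0,0]],[[0,0,0],[0,0,0]]]' 1
python3 - <<'E'
from h import *
print(bot.state())
E
```

```text
time: 3.18
eef_pos: [0.384, -0.3881, 0.0328]
orientation: [0.697, -0.121, 0.122, -0.696]
ft_force: [0.8, -0.1, -0.5]
gripper_width: 1.001
time: 4.18
eef_pos: [0.3833, -0.3872, 0.0316]
orientation: [0.697, -0.121, 0.121, -0.696]
ft_force: [-0.9, 0.6, 5.1]
gripper_width: 0.252
{'time': 4.175, 'qpos': array([-9.25935377e-01,  5.32069118e-01, -4.50805831e-01,  5.87335266e-01,
        1.93042266e-05, -5.81023442e-01]), 'qvel': array([-6.86189431e-05,  5.67512819e-04, -4.07444522e-04, -2.25374629e-04,
        1.62779908e-03,  8.17247876e-04]), 'tau': array([-1.63247455e-01, -4.51299798e+01,  1.80860549e+01, -1.88291073e-01,
       -7.32548581e-02,  2.26722937e-02]), 'eef_pos': array([ 0.38332772, -0.38720376,  0.03156183]), 'orientation': array([ 0.69675453, -0.12118542,  0.12149701, -0.69648093]), 'ft_force': array([-0.89787672,  0.59423461,  5.12624782]), 'ft_torque': array([ 0.11216889, -0.00507077,  0.05079671]), 'gripper_width': 0.25190016458441833}
```

```bash
python3 -m pendant '[[[0,0,0.05],[0,0,0]],[[0,0,0.12],[0,0,0]],[[0.02,0.08,0.18],[0,0,0.04]],[[0.05,0.18,0.18],[0,0,0.09]],[[0.08,0.28,0.18],[0,0,0.154]],[[0.10,0.37,0.18],[0,0,0.154]],[[0.117,0.427,0.18],[0,0,0.154]],[[0.117,0.427,0.18],[0,0,0.154]],[[0.117,0.427,0.18],[0,0,0.154]]]'
python3 - <<'E'
from h import *
s=bot.state();m=R.from_quat(s["orientation"]).as_matrix();print(s["eef_pos"],s["ft_force"],s["ft_torque"],m.round(4),np.degrees(np.arctan2(m[1,0],m[0,0])))
for n in("top","side","wrist"): cv2.imwrite(f"pics/{n}2.png",bot.camera(n)[:,:,::-1])
from h import *
e=s["eef_pos"]
def drawg(im,c,o,yaw,z):
    r=R.from_euler("z",yaw,degrees=True)
    for L,k in(([(.018,.011,.065),(.018,-.011,.065),(-.018,-.011,.065),(-.018,.011,.065)],(0,255,0)),([(.085,.012,.005),(.085,-.012,.005),(.025,-.012,.005),(.025,-.025,.005),(-.025,-.025,.005),(-.025,.025,.005),(.025,.025,.005),(.025,.012,.005)],(255,0,255))):
        p=w2px(c,r.apply(L)+[o[0],o[1],z]);cv2.polylines(im,[(p*8).round().astype(int)],True,k,1,cv2.LINE_AA,3)
a=cv2.imread("pics/side2.png");b=cv2.imread("pics/top2.png")
for n,i in(("side",a),("top",b)): drawg(i,bot.get_calibration(n),e[:2],-5.9,e[2]-.0276)
cv2.imwrite("pics/m2.png",np.hstack([cv2.resize(a[170:330,230:430],(400,320),interpolation=2),cv2.resize(b[110:270,260:460],(400,320),interpolation=2)]))
E
```

```text
time: 5.3
eef_pos: [0.4414, -0.1738, 0.121]
orientation: [0.706, -0.037, 0.036, -0.706]
ft_force: [-0.4, -0.2, -0.5]
gripper_width: 0.247
[ 0.44141528 -0.17382867  0.12097201] [-0.42157505 -0.20224425 -0.47378827] [-0.08733379  0.00054852 -0.0181934 ] [[ 9.947e-01 -6.000e-04  1.029e-01]
 [-1.029e-01 -3.000e-04  9.947e-01]
 [-6.000e-04 -1.000e+00 -3.000e-04]] -5.907000019218513
```

View pics/m2.png

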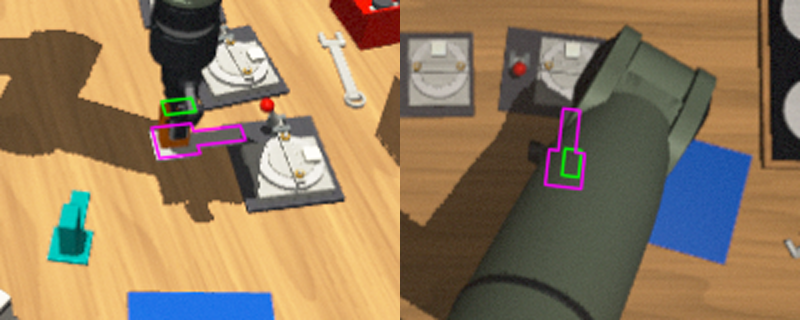

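View pics/wrist2.png

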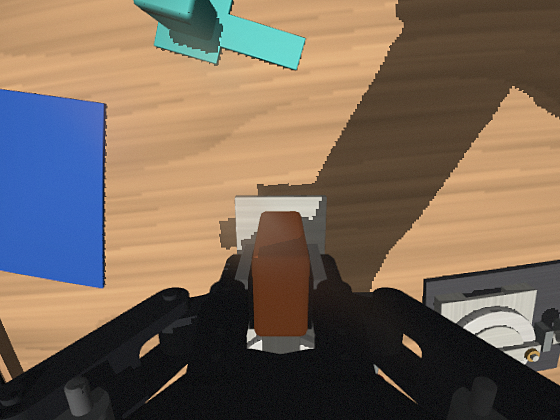

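```bash
python3 -m pendant '[[[0,0,-0.08],[0,0,0]],[[0,0,-0.14],[0,0,0]],[[0,0,-0.166],[0,0,0]],[[0,0,-0.166],[0,0,0]],[[0,0,-0.166],[0,0,0]],[[0,0,-0.166],[0,0,0]]]'
cat >> h.py <<'E'
def drawg(im,c,o,yaw,z):
    r=R.from_euler("z",yaw,degrees=True)
    for L,k in(([(.018,.011,.065),(.018,-.011,.065),(-.018,-.011,.065),(-.018,.011,.065)],(0,255,0)),([(.085,.012,.005),(.085,-.012,.005),(.025,-.012,.005),(.025,-.025,.005),(-.025,-.025,.005),(-.025,.025,.005),(.025,.025,.005),(.025,.012,.005)],(255,0,255))):
        p=w2px(c,r.apply(L)+[o[0],o[1],z]);cv2.polylines(im,[(p*8).round().astype(int)],True,k,1,cv2.LINE_AA,3)
U=dict(L=((.5693,.181),-7.54),M=((.596,.0036),1.66),R=((.596,-.1895),-5.91))
def rep(u,dz=.0276):
    s=bot.state();m=R.from_quat(s["orientation"]).as_matrix();e=s["eef_pos"]
    o,y=U[u];r=R.from_euler("z",y,degrees=True)
    p=r.inv().apply(e-np.array([*o,0]));tip=p+r.inv().apply(m[:,0])*.085
    print("t",round(s["time"],2),"tcp in unit mm",(p*1e3).round(1),"tip",(tip*1e3).round(1)[:2],"under",round((e[2]-dz)*1e3,1),"F unit",r.inv().apply(s["ft_force"]).round(2),"T",s["ft_torque"].round(3),"yaw",np.degrees(np.arctan2(m[1,0],m[0,0])).round(2),"tilt",m[2].round(4))
    return s
E
python3 - <<'E'
from h import *
s=rep("R");e=s["eef_pos"]
a=bot.camera("side")[:,:,::-1].copy();b=a.copy()
drawg(b,bot.get_calibration("side"),e[:2],-5.9,e[2]-.0276)
cc=lambda i:cv2.resize(i[200:300,280:400],(400,333),interpolation=2)
cv2.imwrite("pics/m3.png",np.hstack([cc(a),cc(b)]))
E
```

```text
time: 6.2
eef_pos: [0.4425, -0.174, 0.0393]
orientation: [0.707, -0.036, 0.037, -0.706]
ft_force: [0.3, 0.3, -1.5]
gripper_width: 0.252
t 6.2 tcp in unit mm [-154.3   -0.4   39.3] tip [-69.3  -0.4] under 11.7 F unit [ 0.32  0.31 -1.53] T [-0.009  0.067 -0.01 ] yaw -5.91 tilt [ 1.9e-03 -1.0e+00 -9.0e-04]
```

View pics/m3.png

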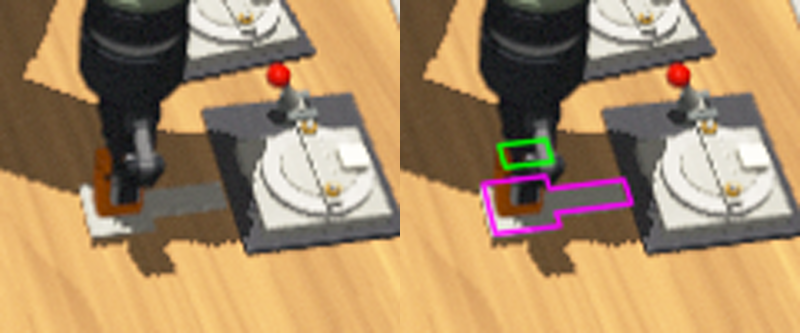

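```bash
python3 -m pendant '[[[0,0,-0.002],[0,0,0]],[[0.01,-0.001,-0.002],[0,0,0]],[[0.02,-0.002,-0.002],[0,0,0]],[[0.02,-0.002,-0.002],[0,0,0]]]'
python3 -c "
from h import *
rep('R')"

```

```text
time: 6.75
eef_pos: [0.4524, -0.1747, 0.0373]
orientation: [0.706, -0.036, 0.037, -0.706]
ft_force: [-0.5, -0.1, -1.6]
gripper_width: 0.253
t 6.75 tcp in unit mm [-1.444e+02 -1.000e-01  3.730e+01] tip [-59.4  -0. ] under 9.7 F unit [-0.52 -0.13 -1.6 ] T [-0.007 -0.039 -0.017] yaw -5.88 tilt [ 7.e-04 -1.e+00 -3.e-04]
```

Settled at 9.7 mm underside, within the 8 to 12.5 mm window. I'll slide in.

```bash
python3 -m pendant '[[[0.012,-0.001,0.001],[0,0,0]],[[0.024,-0.0025,0.001],[0,0,0]],[[0.03,-0.003,0.001],[0,0,0]],[[0.03,-0.003,0.001],[0,0,0]]]'
python3 -c "
from h import *
rep('R')"
python3 -m pendant '[[[0.012,-0.001,0],[0,0,0]],[[0.024,-0.0025,0],[0,0,0]],[[0.034,-0.0035,0],[0,0,0]],[[0.044,-0.0045,0],[0,0,0]],[[0.044,-0.0045,0],[0,0,0]],[[0.044,-0.0045,0],[0,0,0]]]'
python3 -c "
from h import *
rep('R')"

```

```text
time: 7.25
eef_pos: [0.4669, -0.176, 0.0377]
orientation: [0.706, -0.036, 0.036, -0.706]
ft_force: [-0.4, -0.4, -1.8]
gripper_width: 0.256
t 7.25 tcp in unit mm [-1.298e+02  1.000e-01  3.770e+01] tip [-44.8   0.1] under 10.1 F unit [-0.39 -0.42 -1.84] T [-0.023  0.05  -0.02 ] yaw -5.89 tilt [ 1.e-04 -1.e+00 -1.e-04]
time: 8.0
eef_pos: [0.4884, -0.1782, 0.0377]
orientation: [0.706, -0.037, 0.036, -0.706]
ft_force: [-0.5, 0.3, -0.3]
gripper_width: 0.248
t 8.0 tcp in unit mm [-1.081e+02  1.000e-01  3.770e+01] tip [-23.1   0.1] under 10.1 F unit [-0.51  0.2  -0.29] T [-0.082  0.141 -0.063] yaw -5.91 tilt [-4.e-04 -1.e+00 -1.e-04]
```

```bash
for i in 1 2 3; do python3 -m pendant '[[[0.008,-0.0008,0],[0,0,0]],[[0.008,-0.0008,0],[0,0,0]]]'>/dev/null
python3 -c "
from h import *
rep('R')"; done

```

```text
t 8.25 tcp in unit mm [-1.037e+02  1.000e-01  3.780e+01] tip [-18.7   0.2] under 10.2 F unit [-0.63 -0.77 -1.19] T [ 0.013  0.273 -0.005] yaw -5.9 tilt [ 2.e-04 -1.e+00 -0.e+00]
t 8.5 tcp in unit mm [-99.5   0.2  37.8] tip [-14.5   0.2] under 10.2 F unit [-1.14  0.98 -1.3 ] T [-0.028  0.236 -0.039] yaw -5.89 tilt [ 3.e-04 -1.e+00 -0.e+00]
t 8.75 tcp in unit mm [-95.5   0.2  37.8] tip [-10.5   0.2] under 10.2 F unit [-0.86 -0.59 -1.61] T [ 0.031  0.215 -0.059] yaw -5.89 tilt [ 4.e-04 -1.e+00 -1.e-04]
```

```bash
python3 -m pendant '[[[-0.04,0.004,0],[0,0,0]],[[-0.09,0.0093,0],[0,0,0]],[[-0.14,0.0145,0],[0,0,0]],[[-0.14,0.0145,0],[0,0,0]],[[-0.14,0.05,0.08],[0,0,0.03]],[[-0.13,0.15,0.08],[0,0,0.084]],[[-0.12,0.25,0.08],[0,0,0.084]],[[-0.12,0.33,0.08],[0,0,0.084]],[[-0.12,0.357,0.05],[0,0,0.084]],[[-0.12,0.357,0.01],[0,0,0.084]],[[-0.12,0.357,0],[0,0,0.084]],[[-0.12,0.357,0],[0,0,0.084]]]'
python3 - <<'E'
from h import *
s=rep("M");e=s["eef_pos"]
a=bot.camera("side")[:,:,::-1].copy();b=a.copy()
drawg(b,bot.get_calibration("side"),e[:2],1.66,e[2]-.0276)
cc=lambda i:cv2.resize(i[140:260,240:384],(400,333),interpolation=2)
cv2.imwrite("pics/m4.png",np.hstack([cc(a),cc(b)]))
E
```

```text
time: 10.25
eef_pos: [0.4414, -0.0011, 0.0379]
orientation: [-0.707, -0.01, 0.01, 0.707]
ft_force: [0.1, 0.3, -1.1]
gripper_width: 0.25
t 10.25 tcp in unit mm [-154.7   -0.2   37.9] tip [-69.7  -0.2] under 10.3 F unit [ 0.13  0.34 -1.15] T [ 0.056 -0.069  0.002] yaw 1.65 tilt [ 3.e-04 -1.e+00  0.e+00]
```

View pics/m4.png

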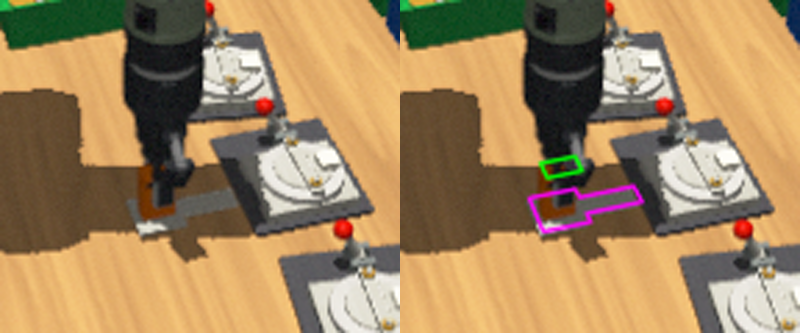

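The blade is level and aligned with the middle unit. I'll slide in the same way, to just before the pad first and then onto it.

```bash
python3 -m pendant '[[[0.012,0.0003,0],[0,0,0]],[[0.024,0.0007,0],[0,0,0]],[[0.036,0.001,0],[0,0,0]],[[0.048,0.0014,0],[0,0,0]],[[0.048,0.0014,0],[0,0,0]]]'>/dev/null
python3 -c "
from h import *
rep('M')"
for i in 1 2 3 4; do python3 -m pendant '[[[0.008,0.0002,0],[0,0,0]],[[0.016,0.0005,0],[0,0,0]],[[0.016,0.0005,0],[0,0,0]]]'>/dev/null
python3 -c "
from h import *
rep('M')"; done

```

```text
t 10.93 tcp in unit mm [-1.307e+02 -1.000e-01  3.780e+01] tip [-45.7  -0.1] under 10.2 F unit [-0.34 -0.63 -1.49] T [-0.039  0.034 -0.007] yaw 1.66 tilt [ 6.e-04 -1.e+00 -1.e-04]
t 11.3 tcp in unit mm [-1.23e+02 -1.00e-01  3.78e+01] tip [-38.   -0.1] under 10.2 F unit [-0.64  0.96 -1.07] T [-0.007  0.036 -0.016] yaw 1.66 tilt [ 4.e-04 -1.e+00 -1.e-04]
t 11.68 tcp in unit mm [-115.3   -0.    37.7] tip [-30.3  -0. ] under 10.1 F unit [-1.04 -0.4  -0.87] T [-0.008  0.138  0.001] yaw 1.66 tilt [-2.e-04 -1.e+00  0.e+00]
t 12.05 tcp in unit mm [-107.    -0.    37.8] tip [-22.  -0.] under 10.2 F unit [-0.79  0.37 -0.65] T [-0.048  0.224 -0.005] yaw 1.66 tilt [ 3.e-04 -1.e+00 -1.e-04]
t 12.43 tcp in unit mm [-98.9   0.   37.8] tip [-13.9   0. ] under 10.2 F unit [-1.43  0.54 -1.34] T [ 0.001  0.226 -0.011] yaw 1.66 tilt [ 4.e-04 -1.e+00 -0.e+00]
```

```bash
python3 -m pendant '[[[-0.04,-0.0012,0],[0,0,0]],[[-0.09,-0.0026,0],[0,0,0]],[[-0.135,-0.004,0],[0,0,0]],[[-0.14,-0.004,0.01],[0,0,0]],[[-0.16,0.05,0.08],[0,0,-0.03]],[[-0.163,0.16,0.08],[0,0,-0.102]],[[-0.163,0.27,0.08],[0,0,-0.102]],[[-0.163,0.36,0.08],[0,0,-0.102]],[[-0.163,0.401,0.05],[0,0,-0.102]],[[-0.163,0.401,0.01],[0,0,-0.102]],[[-0.163,0.401,0],[0,0,-0.102]],[[-0.163,0.401,0],[0,0,-0.102]]]'
python3 - <<'E'
from h import *
s=rep("L");e=s["eef_pos"]
a=bot.camera("side")[:,:,::-1].copy();b=a.copy()
drawg(b,bot.get_calibration("side"),e[:2],-7.54,e[2]-.0276)
cc=lambda i:cv2.resize(i[110:230,240:384],(400,333),interpolation=2)
cv2.imwrite("pics/m5.png",np.hstack([cc(a),cc(b)]))
E
```

```text
time: 13.92
eef_pos: [0.4158, 0.2013, 0.038]
orientation: [-0.706, 0.046, -0.047, 0.706]
ft_force: [-0.1, -0.4, -0.8]
gripper_width: 0.25
t 13.93 tcp in unit mm [-154.9    0.    38. ] tip [-69.9  -0. ] under 10.4 F unit [-0.02 -0.38 -0.75] T [ 0.004 -0.002  0.042] yaw -7.54 tilt [ 3.e-04 -1.e+00  2.e-04]
```

View pics/m5.png

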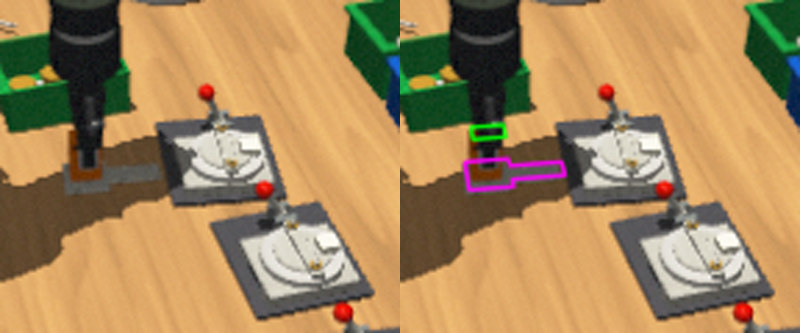

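```bash
python3 -m pendant '[[[0.012,-0.0016,0],[0,0,0]],[[0.024,-0.0031,0],[0,0,0]],[[0.036,-0.0047,0],[0,0,0]],[[0.048,-0.0063,0],[0,0,0]],[[0.048,-0.0063,0],[0,0,0]]]'>/dev/null
python3 -c "
from h import *
rep('L')"
for i in 1 2 3 ; do python3 -m pendant '[[[0.008,-0.001,0],[0,0,0]],[[0.014,-0.0018,0],[0,0,0]],[[0.014,-0.0018,0],[0,0,0]]]'>/dev/null
python3 -c "
from h import *
rep('L')"; done

```

```text
t 14.6 tcp in unit mm [-1.305e+02 -1.000e-01  3.790e+01] tip [-45.5  -0.1] under 10.3 F unit [ 0.2   0.75 -1.3 ] T [-0.01   0.057 -0.05 ] yaw -7.55 tilt [ 6.e-04 -1.e+00  2.e-04]
t 14.97 tcp in unit mm [-123.9   -0.    37.8] tip [-38.9  -0. ] under 10.2 F unit [ 0.12  0.33 -1.25] T [ 0.047 -0.037  0.02 ] yaw -7.53 tilt [ 2.e-04 -1.e+00  1.e-04]
t 15.35 tcp in unit mm [-119.7   -0.3   37.1] tip [-34.7  -0.2] under 9.5 F unit [-5.79  0.76  0.96] T [ 0.273  1.076 -0.023] yaw -7.5 tilt [-5.2e-03 -1.0e+00  1.0e-04]
t 15.72 tcp in unit mm [-113.1   -0.4   37. ] tip [-28.1  -0.3] under 9.4 F unit [-6.18  1.    0.64] T [0.279 1.314 0.034] yaw -7.49 tilt [-5.9e-03 -1.0e+00 -2.0e-04]
```

The left station pushes back with about 6 N at once, against about 1 N at the other two, so it is the tight one. I'll back out, rise, and push its knob with the blade.

```bash
python3 -m pendant '[[[-0.03,0.004,0],[0,0,0]],[[-0.07,0.0093,0],[0,0,0]],[[-0.12,0.0158,0],[0,0,0]],[[-0.12,0.0158,0],[0,0,0]],[[-0.12,0.0158,0.06],[0,0,0]],[[-0.12,0.0158,0.095],[0,0,0]],[[-0.11,0.08,0.095],[0,0,0]],[[-0.1,0.1645,0.095],[0,0,0]],[[-0.1,0.1645,0.095],[0,0,0]],[[-0.1,0.1645,0.095],[0,0,0]]]'
python3 - <<'E'
from h import *
s=rep("L");e=s["eef_pos"]
a=bot.camera("side")[:,:,::-1].copy();b=a.copy()
drawg(b,bot.get_calibration("side"),e[:2],-7.54,e[2]-.0276)
o,y=U["L"];r=R.from_euler("z",y,degrees=True);k=r.apply([-.014,.075,.059])+[*o,0]
p=w2px(bot.get_calibration("side"),k)[0];cv2.drawMarker(b,tuple(p.round().astype(int)),(255,255,0),0,5)
cc=lambda i:cv2.resize(i[100:220,240:384],(400,333),interpolation=2)
cv2.imwrite("pics/m6.png",np.hstack([cc(a),cc(b)]))
t=bot.camera("top")[:,:,::-1].copy();drawg(t,bot.get_calibration("top"),e[:2],-7.54,e[2]-.0276);cv2.imwrite("pics/t6.png",cv2.resize(t[110:230,150:300],(600,480),interpolation=2))
E
```

```text
time: 16.98
eef_pos: [0.4105, 0.2774, 0.0853]
orientation: [0.706, -0.046, 0.047, -0.705]
ft_force: [-0.2, -0.4, -0.4]
gripper_width: 0.248
t 16.98 tcp in unit mm [-170.1   74.7   85.3] tip [-85.1  74.8] under 57.7 F unit [-0.1  -0.41 -0.39] T [-0.063  0.056  0.022] yaw -7.52 tilt [ 7.e-04 -1.e+00 -4.e-04]
```

View pics/m6.png

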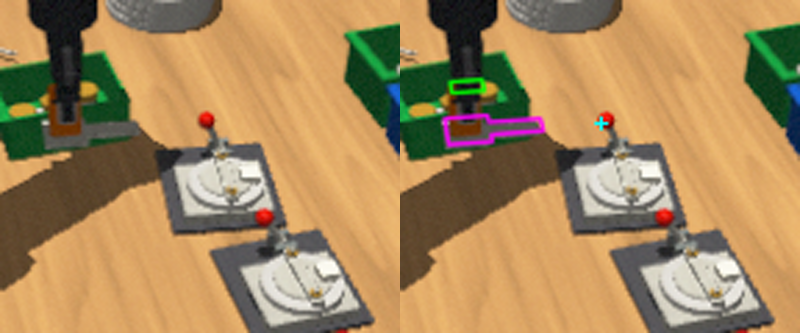

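View pics/t6.png

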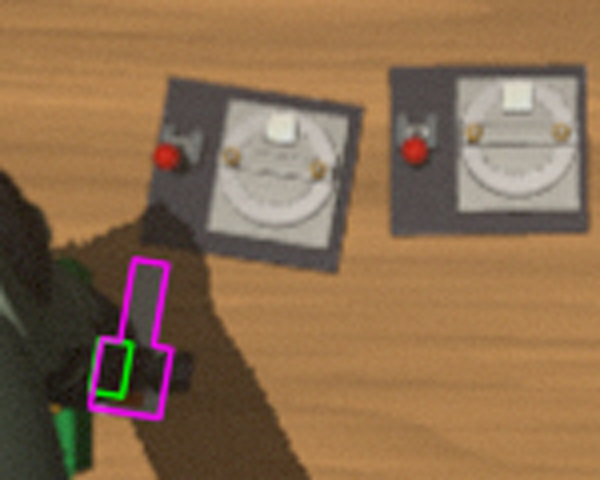

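```bash
python3 -m pendant '[[[0.05,-0.0066,0],[0,0,0]],[[0.09,-0.0119,0],[0,0,0]],[[0.11,-0.0146,0],[0,0,0]],[[0.13,-0.0172,0],[0,0,0]],[[0.145,-0.0192,0],[0,0,0]],[[0.16,-0.0212,0],[0,0,0]]]'
python3 -c "
from h import *
rep('L')
cv2.imwrite('pics/s7.png',cv2.resize(bot.camera('side')[100:220,240:384,::-1],(576,480),interpolation=2))"

```

```text
time: 17.82
eef_pos: [0.4893, 0.2669, 0.085]
orientation: [0.706, -0.047, 0.046, -0.706]
ft_force: [-2.0, 0.6, -1.7]
gripper_width: 0.249
t 17.82 tcp in unit mm [-90.6  74.7  85. ] tip [-5.6 74.7] under 57.4 F unit [-2.02  0.29 -1.7 ] T [0.077 0.462 0.04 ] yaw -7.5 tilt [-2.1e-03 -1.0e+00 -4.0e-04]
```

View pics/s7.png

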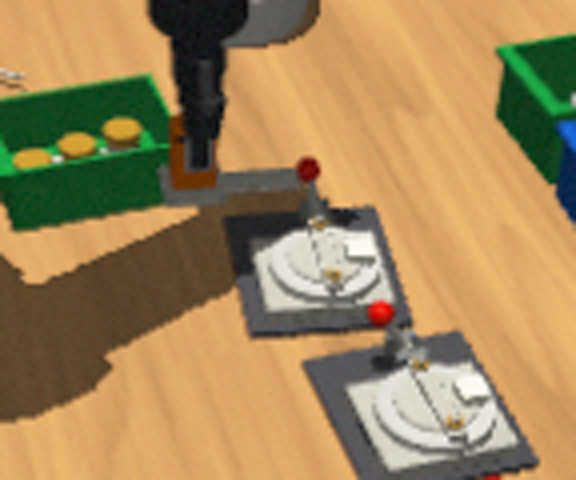

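```bash
python3 -m pendant '[[[0.015,-0.002,0],[0,0,0]],[[0.03,-0.004,0],[0,0,0]],[[0.042,-0.0056,0],[0,0,0]],[[0.052,-0.0069,0],[0,0,0]],[[0.052,-0.0069,0],[0,0,0]],[[0.052,-0.0069,0],[0,0,0]]]' >/dev/null
python3 -c "
from h import *
rep('L')"
for i in 1 2; do
python3 -m pendant '[[[0.004,-0.0005,0],[0,0,0]],[[0.006,-0.0008,0],[0,0,0]],[[0.006,-0.0008,0],[0,0,0]]]' >/dev/null
python3 -c "
from h import *
rep('L')"; done
python3 -c "
from h import *
cv2.imwrite('pics/s8.png',cv2.resize(bot.camera('side')[100:220,240:384,::-1],(576,480),interpolation=2))"

```

```text
t 18.62 tcp in unit mm [-63.   75.   85.5] tip [22. 75.] under 57.9 F unit [ 0.63  0.22 -1.43] T [-0.007  0.037  0.031] yaw -7.53 tilt [ 1.2e-03 -1.0e+00  1.0e-04]
t 19.0 tcp in unit mm [-60.6  75.   85.2] tip [24.4 75. ] under 57.6 F unit [-0.97  0.77 -0.58] T [ 0.171  0.314 -0.007] yaw -7.52 tilt [-2.e-04 -1.e+00  1.e-04]
t 19.38 tcp in unit mm [-57.5  74.8  85.1] tip [27.5 74.8] under 57.5 F unit [-1.66 -0.52 -1.5 ] T [ 0.119  0.472 -0.014] yaw -7.53 tilt [-3.e-04 -1.e+00 -2.e-04]
```

View pics/s8.png

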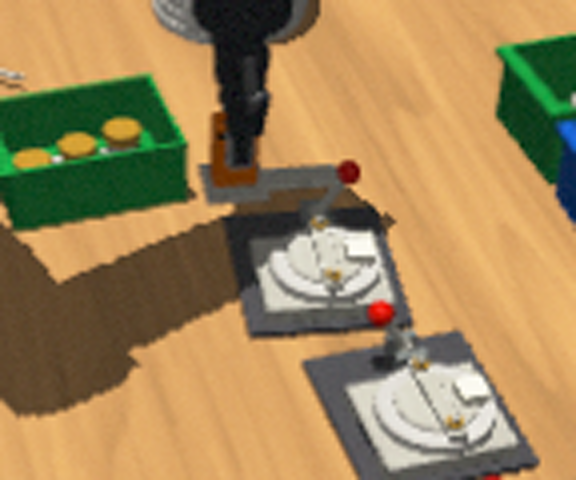

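```bash

for i in 1 2; do
python3 -m pendant '[[[0.003,-0.0004,0],[0,0,0]],[[0.005,-0.0007,0],[0,0,0]],[[0.005,-0.0007,0],[0,0,0]]]' >/dev/null
python3 -c "
from h import *
rep('L')"; done

```

```text
t 19.8 tcp in unit mm [-56.6  74.7  85.1] tip [28.4 74.8] under 57.5 F unit [-6.14  0.47  1.18] T [ 0.125  1.375 -0.026] yaw -7.5 tilt [-3.2e-03 -1.0e+00 -2.0e-04]
t 20.18 tcp in unit mm [-56.3  74.7  85.2] tip [28.7 74.8] under 57.6 F unit [-12.63  -0.83   6.4 ] T [0.173 2.329 0.042] yaw -7.46 tilt [-6.8e-03 -1.0e+00 -1.0e-04]
```

```bash
python3 -m pendant '[[[-0.03,0.004,0],[0,0,0]],[[-0.08,0.0106,0],[0,0,0]],[[-0.15,0.02,0.02],[0,0,0]],[[-0.2,0.02,0.1],[0,0,0]],[[-0.22,-0.06,0.1],[0,0,0]],[[-0.22,-0.18,0.1],[0,0,0]],[[-0.22,-0.3,0.1],[0,0,0]],[[-0.22,-0.4,0.1],[0,0,0]],[[-0.22,-0.4,0.1],[0,0,0]]]' 
python3 - <<'E'
from h import *
s=rep("L");e=s["eef_pos"]
a=bot.camera("side")[:,:,::-1].copy()
t=bot.camera("top")[:,:,::-1].copy()
cc=lambda i:cv2.resize(i,(400,333),interpolation=2)
cv2.imwrite("pics/m9.png",np.hstack([cc(a[110:230,240:384]),cc(t[105:205,180:300])]))
b=a.copy();drawg(b,bot.get_calibration("side"),e[:2],-7.5,e[2]-.0276)
drawg(t,bot.get_calibration("top"),e[:2],-7.5,e[2]-.0276)
p=w2px(bot.get_calibration("side"),e)[0].astype(int);print(p)
sl=np.s_[p[1]-50:p[1]+50,p[0]-50:p[0]+70]
cv2.imwrite("pics/m10.png",np.hstack([cc(a[sl]),cc(b[sl])]))
E
```

```text
time: 21.3
eef_pos: [0.4182, 0.0591, 0.1359]
orientation: [0.706, -0.048, 0.05, -0.705]
ft_force: [-0.4, 1.2, -1.8]
gripper_width: 0.249
t 21.3 tcp in unit mm [-133.8 -140.7  135.9] tip [ -48.8 -141.2] under 108.3 F unit [-0.54  1.12 -1.82] T [ 0.058 -0.007 -0.021] yaw -7.89 tilt [ 0.0032 -1.     -0.001 ]
[284 170]
```

View pics/m9.png

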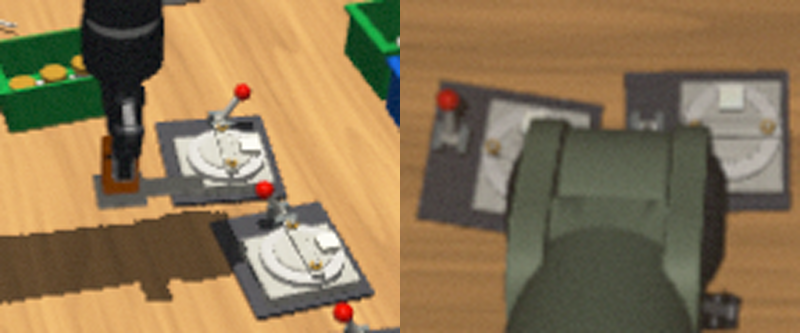

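View pics/m10.png

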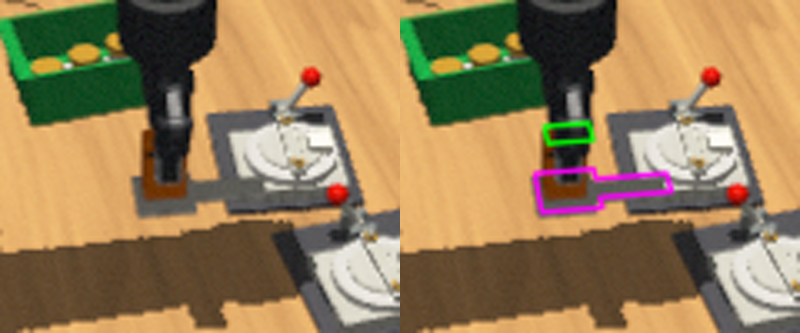

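```bash
python3 -m pendant '[[[-0.01,-0.1,0],[0,0,0]],[[-0.02,-0.22,0],[0,0,-0.05]],[[-0.035,-0.34,0],[0,0,-0.1]],[[-0.045,-0.46,0],[0,0,-0.135]],[[-0.055,-0.58,0],[0,0,-0.135]],[[-0.06,-0.7,0],[0,0,-0.135]],[[-0.07,-0.82,0],[0,0,-0.135]],[[-0.07,-0.893,0],[0,0,-0.135]],[[-0.07,-0.893,0],[0,0,-0.135]],[[-0.07,-0.893,0],[0,0,-0.135]],[[-0.07,-0.893,0],[0,0,-0.135]]]' 
python3 - <<'E'
from h import *
s=rep("L");e=s["eef_pos"]
a=bot.camera("side")[:,:,::-1].copy();b=a.copy();drawg(b,bot.get_calibration("side"),e[:2],-19.8,e[2]-.0276)
cc=lambda i:cv2.resize(i,(400,333),interpolation=2)
sl=np.s_[250:370,270:414]
cv2.imwrite("pics/m11.png",np.hstack([cc(a[sl]),cc(b[sl])]))
E
```

```text
time: 22.78
eef_pos: [0.3826, -0.3827, 0.1352]
orientation: [-0.697, 0.12, -0.12, 0.697]
ft_force: [0.1, 0.6, -1.8]
gripper_width: 0.25
t 22.77 tcp in unit mm [-111.1 -583.3  135.2] tip [ -27.9 -601. ] under 107.6 F unit [-0.01  0.6  -1.81] T [-0.038  0.018 -0.005] yaw -19.54 tilt [-6.e-04 -1.e+00  5.e-04]
```

View pics/m11.png

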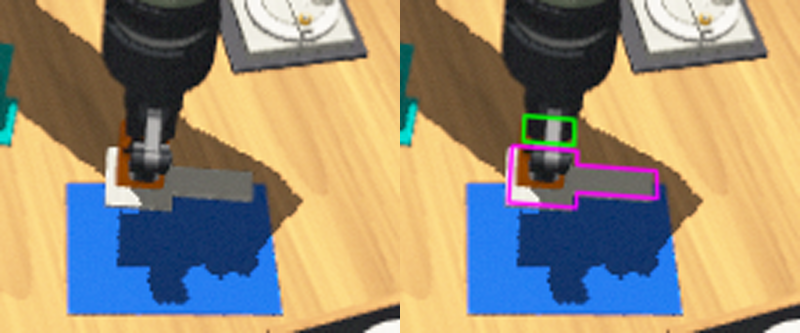

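```bash
python3 -m pendant '[[[0.004,-0.006,-0.08],[0,0,0]],[[0.004,-0.006,-0.15],[0,0,0]],[[0.004,-0.006,-0.19],[0,0,0]],[[0.004,-0.006,-0.198],[0,0,0]],[[0.004,-0.006,-0.198],[0,0,0]],[[0.004,-0.006,-0.198],[0,0,0]]]'
python3 -m pendant '[[[0,0,-0.003],[0,0,0]],[[0,0,-0.005],[0,0,0]],[[0,0,-0.005],[0,0,0]],[[0,0,-0.005],[0,0,0]]]'
```

```text
time: 23.58
eef_pos: [0.3849, -0.388, 0.0375]
orientation: [0.697, -0.12, 0.121, -0.696]
ft_force: [0.0, -0.5, -0.9]
gripper_width: 0.247
time: 24.08
eef_pos: [0.3841, -0.3874, 0.0338]
orientation: [0.697, -0.121, 0.121, -0.697]
ft_force: [-0.4, 0.3, -0.8]
gripper_width: 0.252
```

```bash
python3 -m pendant '[[[0,0,-0.002],[0,0,0]],[[0,0,-0.0035],[0,0,0]],[[0,0,-0.0035],[0,0,0]],[[0,0,-0.0035],[0,0,0]]]'
python3 -m pendant '[[[0,0,-0.0015],[0,0,0]],[[0,0,-0.0015],[0,0,0]],[[0,0,-0.0015],[0,0,0]]]'
```

```text
time: 24.58
eef_pos: [0.3842, -0.3874, 0.032]
orientation: [-0.697, 0.121, -0.121, 0.697]
ft_force: [-0.4, -0.0, -1.7]
gripper_width: 0.246
time: 24.95
eef_pos: [0.3842, -0.3875, 0.0316]
orientation: [0.697, -0.121, 0.121, -0.697]
ft_force: [-0.7, 1.4, 3.7]
gripper_width: 0.248
```

```bash
python3 -m pendant '[[[0,0,0],[0,0,0]],[[0,0,0],[0,0,0]],[[0,0,0],[0,0,0]],[[0,0,0],[0,0,0]],[[0,0,0],[0,0,0]],[[0,0,0],[0,0,0]]]' -1
python3 -m pendant '[[[0,0,0.05],[0,0,0]],[[0,0,0.12],[0,0,0]],[[0,0,0.22],[0,0,0]],[[0,0,0.32],[0,0,0]],[[-0.05,-0.1,0.4],[0,0,0]],[[-0.15,-0.22,0.4],[0,0,0]],[[-0.25,-0.32,0.4],[0,0,0]],[[-0.25,-0.32,0.4],[0,0,0]],[[-0.25,-0.32,0.4],[0,0,0]],[[-0.25,-0.32,0.4],[0,0,0]]]'
python3 - <<'E'
from h import *
a=bot.camera("side")[:,:,::-1].copy();t=bot.camera("top")[:,:,::-1].copy()
cv2.imwrite("pics/s12.png",a);cv2.imwrite("pics/t12.png",t)
cc=lambda i:cv2.resize(i,(400,333),interpolation=2)
cv2.imwrite("pics/m12.png",np.vstack([np.hstack([cc(a[270:390,270:414]),cc(t[165:265,350:470])]),cv2.resize(t[115:185,180:370],(800,264))]))
E
```

```text
time: 25.7
eef_pos: [0.3841, -0.3874, 0.0313]
orientation: [-0.697, 0.121, -0.121, 0.697]
ft_force: [0.5, 0.4, 0.2]
gripper_width: 1.002
time: 26.95
eef_pos: [0.2594, -0.5467, 0.231]
orientation: [-0.696, 0.121, -0.121, 0.697]
ft_force: [-0.3, -0.8, -0.1]
gripper_width: 1.004
```

View pics/m12.png

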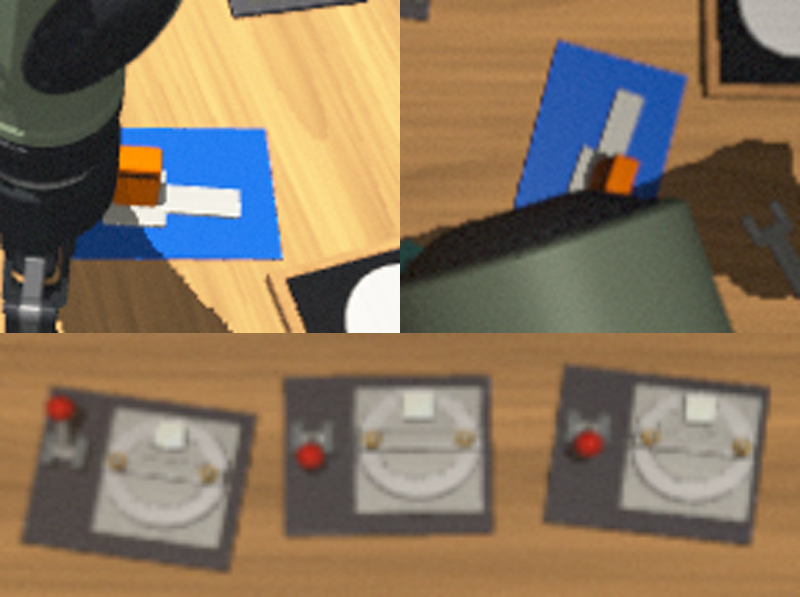

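View pics/s12.png

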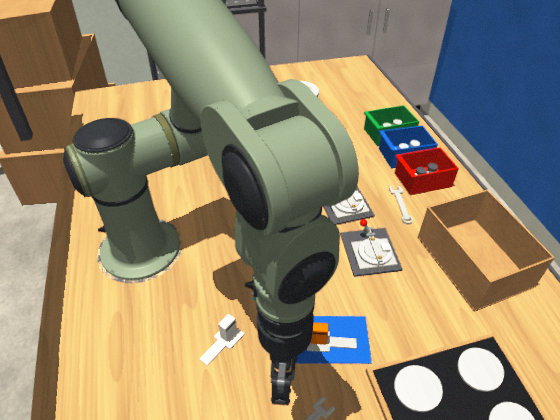

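```bash
python3 -c "
from workcell import bot
print(bot.hand_in(),bot.state()['time'])"
```

```text
the job is handed in; nothing more can be done
the job is handed in; nothing more can be done
```

The left-hand station, on the robot's left, was the tight one. Its red lever is pushed right over to the stop, and the gauge is back upright on its blue mat. I handed the job in at about 27 s of the 72 s allowed.

- **Feeling the gaps:** I slid the blade into all three. The right and middle stations resisted with about 1 N all the way. The left one pushed back with about 6 N as soon as the blade met the pad.
- **The lever:** I pushed it with the gauge's blade while still holding the gauge, until the force rose from about 1.7 N to 12.6 N against the stop.
- **Last checks:** The final pictures show the left lever over and the other two in their starting positions. The gauge stands flat on the mat, though the top view partly hides the back of its foot. The gripper is open and clear of everything.
- **Disagreement seen:** The gauge slid back about 2–3 mm in the grip, probably at the lever's stop. I allowed for this when setting it down.

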